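Open the showcase's dial lock and hand over its shackle

ROBOT

A 6-joint arm with a two-finger parallel gripper is mounted at the origin on the work surface. World frame = base frame: x ahead of the robot, y to its left, z up, the work surface at z = 0. Lengths are in m, angles in rad, forces in N, time in s.
With the tool pointing down it reaches from about 0.35 to 0.925 m from the base axis. Payload 6.4 kg.
Tool frame: the origin (TCP) lies between the finger pads, 19 mm behind the fingertips; this is the grasp point; z points along the fingers, y is the line along which they close (so a half turn about z gives the same grasp; the last joint's range is limited). The gripper opens to 85 mm and grips with 20 to 120 N. Pads are 22 mm wide; open, the fingers measure 114 mm over their backs; the gripper's body (76 mm by 85 mm) begins 54 mm behind the grasp point. The pads swing forward as they close: fully open they stand 13 mm farther back than shut.
Start: joints at [-1.519, 0.245, 1.558, -0, 1.339, -0.174], TCP at [0.146, -0.634, 0.25] pointing down, gripper open.
Joint ranges: [-3.13, 3.13], [-1.02, 2.26], [0.13, 2.54], [-0.95, 4.09], [0.21, 2.88], [-2.74, 2.74]. Speed limits (rad/s): [2.57, 2.57, 3.14, 3.14, 3.14, 3.14].

INTERFACE

Orientations are given as [roll, pitch, yaw] about the fixed x, y, z axes, in that order (R = Rz(yaw) Ry(pitch) Rx(roll)).
In Python, from cell import arm gives the robot as it stands. The module is installed in compiled form; this text tells all that it offers.
- The arm moves only by the tool apply_moves, never from a script. Its argument "moves" is a list of rows, each a list of 3 entries, a list of its own where there are three numbers: the shift along the tool's x, y, z in m, then the turn, a rotation vector about the tool's x, y, z in degrees, then the opening, from -1 (shut) to 1 (fully open). A call has 1 to 12 rows; each row is the pose to reach, as a shift and turn from the pose commanded when the call began, along the tool's axes at that moment; what a row does not reach only later rows make up. A row lasts 1/12 s, in which the tool goes at most 41.7 mm and 7.16 degrees, less where a joint would pass 70% of its speed; a pose out of reach is approached as far as the arm can. A call with a gripper value outside its range is refused whole. The fingers move at their own pace and stop on an object; "force" is the grip in N (left out, the last holds). Time passes only in rows, so rows that repeat a pose let the fingers close. It gives the time, the measured TCP pose, the force, the opening and the grip force at its end, in the units of the state.
- arm.get_state(): the state, without advancing time (a new reading comes with each control period).
- arm.grab_frame(name): name is "scene" or "top"; returns the picture (384x512x3 uint8, red, green, blue); there is no depth.
- arm.camera_info(name): a dict with "fx", "fy", "cx", "cy" (pixels), "k1" (the pictures are not rectified: a ray, as slopes to the right and down, at radius r is drawn at 1 + k1 r^2 times it, then the intrinsics apply), "extrinsics" (4x4, takes a point from camera to world coordinates). Camera axes: x right, y down, z forward; pixel columns grow to the right and rows downward; lengths in m; the calibration is good to about 2 mm. A picture is of the moment at which its call begins. camera_info takes no time and is no camera call.
- arm.close_job(): hands the job in; it is judged then, once.
Trained networks look in the newest picture that a camera, given by its name, has taken for a name from the list of things; names that differ only in an ending like _2 or _b are one class to them, and where a whole thing is asked for, a point or a joint stands for the part that bears it (a point fixed in the world has none). Each returns a list of dicts, best first, with "confidence" (0 to 1); they miss things now and then, are a little off and sometimes report something else, mostly with a low value. They report only what shows in the picture. A call takes as long as a camera call. They do not tell look-alikes from the thing itself.
- arm.trace(camera, thing): "pixels" (384x512 bool, what is visible of it) and "rect" ([left, top, right, bottom] in pixels, round what is visible of it).
- arm.place_of(camera, thing): "location" ([column, row] in pixels: a listed point, or the origin of a listed thing).
The state is a dict: "t": time; "joints": joint angles; "joint_vel": joint speeds; "effort": joint torques, N m; "position": TCP position; "ee_rot": TCP orientation; "force": force on the tool from outside, world axes, zero at the start; "torque": the same for the moment, N m; "finger_gap": finger opening in m; "finger_force": force on a finger pad.
Only numpy, scipy, OpenCV 4.12 (cv2) and the standard library are available. Lean on these libraries where they do the work, as an engineer would, in place of code of your own. Each camera call takes 0.05 s, during which the arm holds its last target. There are 200 camera calls.

TASK

Unlock the small showcase on the print-demonstration table: turn the lock's dial until its white pointer clicks into the notch at the red mark, then back until it clicks into the notch at the green mark, and draw the steel shackle straight up out of the lock, never forcing it. Carry the shackle upright to the blue hand-over mat and finish while still holding it, at rest, over the middle of the mat with its feet about 10 cm above it; leave the dial on green and the other things on the table where they are.

Things in the scene. Friction and masses are not known exactly. Their poses are not given: they have to be found in the camera images.
- lock: grey lock housing, 100 (x) x 170 (y) x 50 mm high, fixed. Origin: centre of its underside, on the table. x points from the lock to the low clear-topped showcase joined behind it (170 x 240 mm, 54 mm high, from 55 mm beyond the origin), y along the housing from dial to shackle, z up. A brass hasp strap lies on it under the shackle, top 55 mm above the table (58 mm at its lip)
- dial (a joint): dial angle (rad), growing anticlockwise from above; at 0 the white pointer points along the lock's -x. Stops at -0.8, 0.8. Sprung notches click at -0.675 (green mark, frees the shackle within 0.13 rad), -0.225, 0.225 (thin white marks), 0.675 (red mark); between them a spring (peak about 0.1 N m) drives it to the nearest; it stays in a notch when let go. Starts in -0.4 to 0.4
- dial_grip (a point): point on the dial's axis, 76 mm above the table: TCP height for gripping. Fixed to the housing: its axes are the lock's, they do not turn. The dial is a 56 mm disc (top at 54.5 mm) with an upright radial finger bar 44 mm long, 12 mm thick, its top at 84.5 mm, the white pointer at one end; at joint 0 the bar lies along the lock's x. Grip across its 12 mm
- shackle: loose steel U of 10 mm round bar, 85 mm tall, 0.12 kg, standing crown up in the housing. Origin: midway between its feet, at their underside (10 mm above the table when seated); z to the crown, y from leg to leg (legs at -20 and +20 mm), axes as the lock's. Legs sit 40 mm deep with 2 mm play; a lug stands 17 mm out to -y at the -y foot: pull straight up over 50 mm before moving sideways
- shackle_grip (a point): centre of the shackle's crown bar, 80 mm above its origin (90 mm above the table when seated). The bar is 10 mm thick, straight for 24 mm along y: grip it from above, fingers closing along x. The dial's axis is 75 mm away along -y, the showcase begins 55 mm away along +x
- mat: square blue hand-over mat, 120 x 120 x 4 mm, fixed flat on the table; origin at the centre of its underside
- mat_top (a point): centre of the blue mat's upper face
- phone: black smartphone lying flat, 150 x 72 x 9 mm; origin at the centre of its underside. To be left alone
- ink_bottle: standing black ink bottle with red cap, 56 mm diameter, 130 mm tall; origin at the centre of its underside. To be left alone
- wipes_tub: teal plastic wipes box with white flap, 100 x 160 x 68 mm; origin at the centre of its underside. To be left alone
- ink_tin: low round tin, 64 mm diameter, 55 mm tall; origin at the centre of its underside. To be left alone
- brayer: hand ink roller lying on the table: black rubber roll 36 mm diameter, 90 mm long, red handle, up to 36 mm high; origin at the centre of its underside below the roll's middle. To be left alone
Things that resemble listed ones, but are neither listed nor needed, are in the scene too. There is more than one size of the shackle; the job needs the smallest.

How it is judged:
On the way, in this order (a step that is already met when the one before it is completed fails the run):
1. the dial clicks into the red notch (within 0.1 rad) with the shackle still seated (value of joint dial between 0.575 and 0.775 rad and z of shackle in the frame of lock below 0.016 m), for 0.2 s.
2. the dial is back in the green notch (within 0.13 rad) with the shackle still seated (value of joint dial between -0.805 and -0.545 rad and z of shackle in the frame of lock below 0.016 m), for 0.2 s.
3. the shackle is drawn up clear of the lock, held in the fingers, dial on green (value of joint dial between -0.805 and -0.545 rad and z of shackle in the frame of lock above 0.055 m and contact force between shackle and the fingers above 1 N), for 0.05 s.
At the end, for the whole second after the job is handed in: Shackle held in the fingers, origin within 45 mm of the mat centre (horizontally) and 60 to 140 mm above the mat, within 0.35 rad of upright, slower than 0.03 m/s, touching neither mat nor lock; dial within 0.13 rad of the green notch; no other thing moved over 30 mm (value of joint dial between -0.805 and -0.545 rad and horizontal distance between shackle and mat_top below 0.045 m and z of shackle in the frame of mat_top between 0.06 and 0.14 m and angle between shackle's own z axis and vertical below 0.35 rad and linear speed of shackle below 0.03 m/s and contact force between shackle and the fingers above 1 N and contact force between shackle and mat below 0.1 N and contact force between shackle and lock below 0.1 N and distance of each of phone, ink_bottle, wipes_tub, ink_tin, brayer from where it was at the start of the episode below 0.03 m); the arm keeps its last pose, push and grip.
It fails at once if the shackle is forced against the lock (more than 60 N) (contact force between shackle and lock above 60 N).
It fails at once if another thing on the table is moved more than 30 mm (distance of any of phone, ink_bottle, wipes_tub, ink_tin, brayer from where it was at the start of the episode above 0.03 m).
It also fails if it takes over 58 s, if anything falls off the work surface, if the arm or the gripper's body presses on something with over 40 N, if the wrist force passes 120 N, or if a joint passes its speed limit or range.

## Working session

There is one attempt and no reset: what is moved stays moved. The work goes in short steps, Python scripts to look and compute and a tool call to move; the robot and the scene stay as the last step left them, time stands still between calls to the robot, and variables do not carry over. Pictures are saved under pics/ and viewed, at most 10 in all, crops included, and the job is handed in when it is done.

Besides the shell and the picture viewer there is one more tool, called after "Call:" by a JSON object that holds its "api" and its "payload". apply_moves: Moves the arm, as the interface text tells. Its arguments: {"type":"object","properties":{"moves":{"type":"array","items":{"type":"array"}},"force":{"type":"number"}},"required":["moves"]}

```bash
mkdir -p pics; cat > h.py <<'E'
import numpy as np, cv2
from cell import arm
def ray(cam,px):
    c=arm.camera_info(cam); d=np.array([(px[0]-c['cx'])/c['fx'],(px[1]-c['cy'])/c['fy']])
    u=d.copy()
    for _ in range(20): u=d/(1+c['k1']*(u@u))
    E=np.array(c['extrinsics']); return E[:3,3],E[:3,:3]@np.array([u[0],u[1],1])
def at(cam,px,z):
    o,r=ray(cam,px); return o+r*(z-o[2])/r[2]
def tri(p1,p2):
    o1,a=ray('scene',p1);o2,b=ray('top',p2)
    s=np.linalg.lstsq(np.c_[a,-b],o2-o1,rcond=None)[0]
    P,Q=o1+a*s[0],o2+b*s[1]; return (P+Q)/2,np.linalg.norm(P-Q)
def proj(cam,P):
    c=arm.camera_info(cam);E=np.array(c['extrinsics']); q=E[:3,:3].T@(np.array(P)-E[:3,3]); u=q[:2]/q[2]; u=u*(1+c['k1']*(u@u))
    return np.array([c['fx']*u[0]+c['cx'],c['fy']*u[1]+c['cy']])
def save(n,img): cv2.imwrite('pics/'+n,img[:,:,::-1])
E
python3 - <<'E'
from h import *
a=[]
for c in('scene','top'):
    f=arm.grab_frame(c); save(c+'0.png',f); np.save(c+'.npy',f)
    print(c,arm.camera_info(c)['extrinsics'])
    for t in('lock','dial_grip','shackle','shackle_grip','mat_top','phone','ink_bottle','wipes_tub','ink_tin','brayer'):
        print(t,[(np.round(d['location'],1),round(d['confidence'],2)) for d in arm.place_of(c,t)][:5])
E
```

```text
scene [[ 0.24822081  0.7127408  -0.65603886  1.23167759]
 [ 0.96869672 -0.18516131  0.16535402 -0.29043546]
 [-0.00361846 -0.676547   -0.73639056  0.87112916]
 [ 0.          0.          0.          1.        ]]
lock [(array([267.3, 197. ]), 0.64)]
dial_grip [(array([257.7, 183.2]), 0.77)]
shackle [(array([296. , 158.1]), 0.9), (array([252.8, 167.1]), 0.8), (array([257.4, 180.7]), 0.47), (array([278.7, 192.6]), 0.46)]
shackle_grip [(array([250. , 139.2]), 0.67), (array([280.7, 169.5]), 0.65), (array([301.9, 136.4]), 0.61)]
mat_top [(array([377.5, 170.1]), 0.83)]
phone [(array([125.9, 206.4]), 0.63)]
ink_bottle [(array([158.1, 190.8]), 0.91)]
wipes_tub [(array([430.3, 236.6]), 0.95)]
ink_tin [(array([343.7, 143.4]), 0.68)]
brayer [(array([124.6, 263.3]), 0.76)]
top [[ 0.02067587 -0.98173561  0.18912353  0.25031101]
 [-0.99936121 -0.02580909 -0.02471955 -0.08573413]
 [ 0.02914917 -0.18849162 -0.98164211  1.4667965 ]
 [ 0.          0.          0.          1.        ]]
lock [(array([245.2, 206. ]), 0.66)]
dial_grip [(array([260.3, 201.6]), 0.93)]
shackle [(array([235.5, 204.2]), 0.61), (array([209.2, 235.6]), 0.61), (array([250.6, 243. ]), 0.46)]
shackle_grip [(array([249.7, 240.8]), 0.45), (array([206.3, 237.1]), 0.44), (array([237.2, 196.7]), 0.39)]
mat_top [(array([240.4, 198.4]), 0.29)]
phone [(array([364.5, 229.8]), 0.71)]
ink_bottle [(array([336. , 239.4]), 0.77)]
wipes_tub [(array([142.6, 134.3]), 0.89), (array([234. , 203.7]), 0.24)]
ink_tin [(array([154.3, 246.7]), 0.69)]
brayer [(array([360.5, 168.5]), 0.68)]
```

View pics/scene0.png

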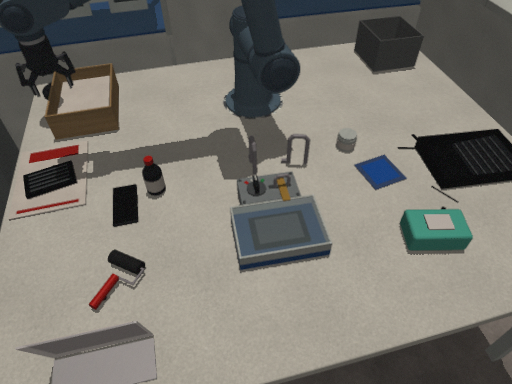

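View pics/top0.png

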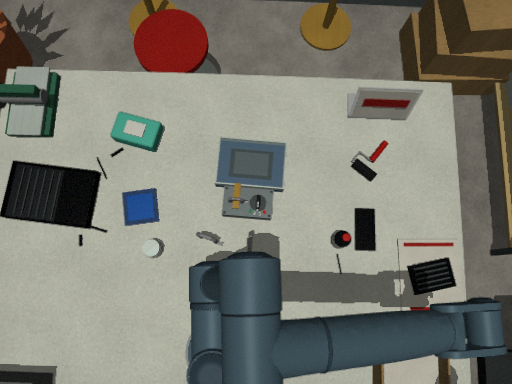

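```bash
python3 - <<'E'
from h import *
P={'dial':((257.7,183.2),(260.3,201.6)),'sh':((280.7,169.5),(237.2,196.7)),'shO':((278.7,192.6),(235.5,204.2)),'lock':((267.3,197),(245.2,206)),'bott':((158.1,190.8),(336,239.4)),'tin':((343.7,143.4),(154.3,246.7)),'tub':((430.3,236.6),(142.6,134.3)),'brayer':((124.6,263.3),(360.5,168.5)),'phone':((125.9,206.4),(364.5,229.8)),'sA':((252.8,167.1),(250.6,243)),'sB':((296,158.1),(209.2,235.6))}
for k,v in P.items():
    p,e=tri(*v); print(k,p.round(3),round(e,4))
print('mat',at('scene',(377.5,170.1),.004), proj('top',at('scene',(377.5,170.1),.004)))
i=cv2.imread('pics/scene0.png')[110:240,215:345]; cv2.imwrite('pics/c1.png',cv2.resize(i,None,fx=4.5,fy=4.5,interpolation=2))
E
```

```text
dial [ 0.5   -0.115  0.072] 0.0145
sh [ 0.505 -0.043  0.114] 0.0024
shO [ 0.497 -0.039  0.008] 0.0054
lock [ 0.494 -0.073 -0.005] 0.0057
bott [ 0.383 -0.394 -0.007] 0.0009
tin [0.341 0.236 0.013] 0.0038
tub [0.751 0.315 0.   ] 0.0102
brayer [ 0.639 -0.489  0.015] 0.0143
phone [ 0.42  -0.495 -0.009] 0.0031
sA [ 0.364 -0.091  0.002] 0.0037
sB [0.383 0.049 0.026] 0.0007
mat [0.47941709 0.29300073 0.004     ] [141.62258349 207.1056227 ]
```

View pics/c1.png

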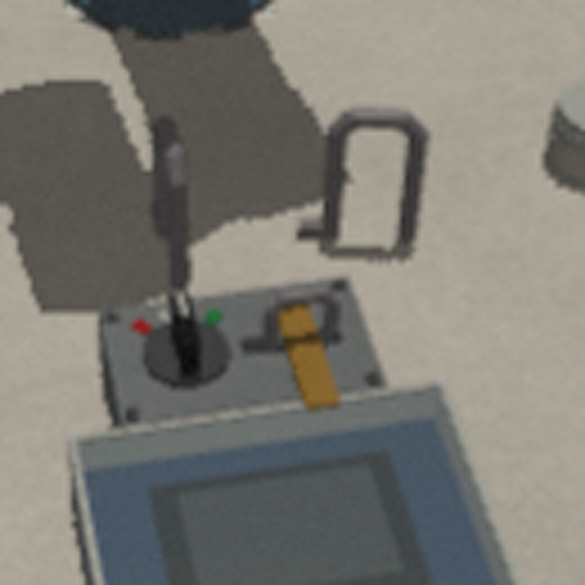

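Scene: the wanted shackle is the one seated in the lock at (281,180). The look-alikes are the standing U at (300,150) and the edge-on U at (253,157), both loose and larger. The crop confirms the seated one, with the brass strap under it. The dial has red on the left and green on the right, and the pointer sits between them.

```bash
python3 - <<'E'
from h import *
i=cv2.imread('pics/top0.png')[130:225,205:300]; cv2.imwrite('pics/c2.png',cv2.resize(i,None,fx=6.3,fy=6.3,interpolation=2))
for c in('top','scene'):
  arm.grab_frame(c)
  for t in('lock','mat'):
    for d in arm.trace(c,t)[:2]:
        cn=cv2.findContours(d['pixels'].astype('uint8'),0,1)[0]; cn=max(cn,key=cv2.contourArea)
        h=cv2.approxPolyDP(cv2.convexHull(cn),3,True)[:,0]
        print(c,t,round(d['confidence'],2),d['rect'],h.tolist())
E
```

```text
top lock 0.75 [213.0, 135.3, 286.1, 221.5] [[220, 136], [286, 142], [284, 186], [269, 219], [222, 214], [214, 182]]
top mat 0.93 [122.1, 190.9, 158.0, 223.2] [[154, 188], [157, 220], [125, 225], [123, 193]]
scene lock 0.98 [229.8, 168.6, 334.3, 268.2] [[292, 172], [315, 198], [332, 241], [329, 253], [240, 268], [230, 211], [237, 180]]
scene mat 0.58 [353.7, 153.5, 404.8, 187.1] [[384, 155], [405, 178], [375, 189], [355, 165]]
```

View pics/c2.png

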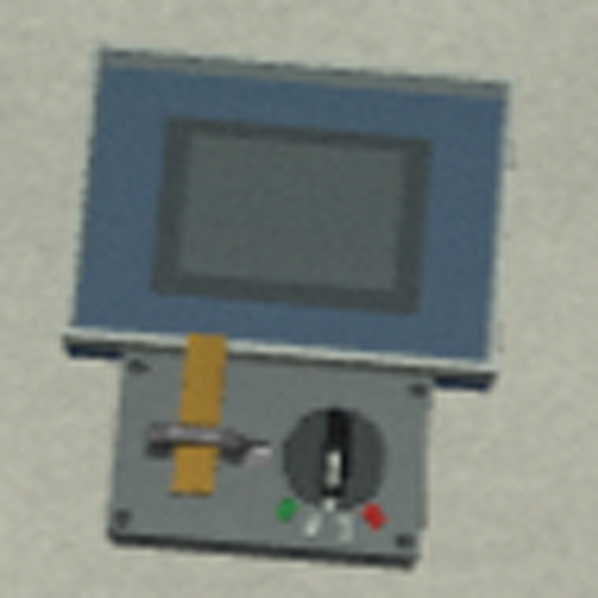

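```bash
cat > fit.py <<'E'
from h import *
from scipy.optimize import least_squares
T=lambda u,v:np.array([(u+.5)/6.3-.5+205,(v+.5)/6.3-.5+130])
S=lambda u,v:np.array([(u+.5)/4.5-.5+215,(v+.5)/4.5-.5+110])
obs=[('top',T(110,535),(-.05,.085,.05)),('top',T(413,557),(-.05,-.085,.05)),
('top',T(98,48),(.225,.12,.054)),('top',T(510,83),(.225,-.12,.054)),('top',T(65,335),(.055,.12,.054)),('top',T(497,370),(.055,-.12,.054)),
('scene',S(100,313),(-.05,-.085,.05)),('scene',S(348,280),(-.05,.085,.05)),('scene',S(70,440),(.055,-.12,.054)),('scene',S(440,388),(.055,.12,.054)),
('top',T(335,455),'d'),('scene',S(187,352),'d'),('scene',S(302,298),'s'),('top',T(203,433),'s')]
def W(p,L):
    c,s=np.cos(p[2]),np.sin(p[2]); return np.array([p[0]+c*L[0]-s*L[1],p[1]+s*L[0]+c*L[1],L[2]])
def res(p):
    r=[]
    for c,px,L in obs:
        if L=='d':L=(p[3],p[4],.0545)
        if L=='s':L=(p[3],p[4]+.075,.09)
        r+=list(proj(c,W(p,L))-px)
    return r
f=least_squares(res,[.49,-.07,0,0,-.04],loss='soft_l1'); p=f.x
if __name__=='__main__':
    print(p.round(4)); print(np.array(res(p)).reshape(-1,2).round(1))
    d=W(p,(p[3],p[4],.076)); s=W(p,(p[3],p[4]+.075,.09)); print('dial',d,'sh',s)
    a=at('top',T(337,413),.0845);b=at('top',T(333,492),.0845);v=b-a; print('bar',a,b,'joint',np.arctan2(-v[1],-v[0])-p[2])
    st=arm.get_state(); print(st['position'],st['ee_rot'],st['finger_gap'],st['t'])
    for q in([154,188],[157,220],[125,225],[123,193]): print(at('top',q,.004)[:2].round(3))
    print(at('top',(140.5,206.5),.004),at('scene',(379.8,171.8),.004))
E
python3 fit.py
```

```text
[ 0.5017 -0.0782 -0.0608  0.0012 -0.0356]
[[-0.8 -0.9]
 [ 0.9 -0.2]
 [-1.1 -1.8]
 [ 1.4 -1.4]
 [-0.8 -0.4]
 [ 0.1  0.1]
 [-0.8 -0.6]
 [-0.1 -1.1]
 [-1.  -1.2]
 [ 0.6 -2.1]
 [ 0.1 -0.2]
 [-0.6 -0.1]
 [-0.2 -0.4]
 [-1.1 -0.5]]
dial [ 0.5007552  -0.11379484  0.076     ] sh [ 0.50531149 -0.03893337  0.09      ]
bar [ 0.51742625 -0.11345903  0.0845    ] [ 0.47480197 -0.11226295  0.0845    ] joint 0.03273452310654852
[ 0.14552902 -0.63349908  0.24999044] [-3.14157018e+00 -3.24161886e-05  2.25734252e-01] 0.08516679777725962 1.4
[0.549 0.254]
[0.435 0.236]
[0.415 0.346]
[0.528 0.362]
[0.48146598 0.29709589 0.004     ] [0.48829753 0.29667683 0.004     ]
```

```bash
cat >> h.py <<'E'
from scipy.spatial.transform import Rotation as R
def go(P,yaw,s=None):
    s=s or arm.get_state(); M=R.from_euler('xyz',s['ee_rot']); D=R.from_euler('xyz',[np.pi,0,yaw])
    print('shift',M.inv().apply(np.array(P)-s['position']).round(4),'turn',np.degrees((M.inv()*D).as_rotvec()).round(2))
E
python3 - <<'E'
from h import *
print(tri((250,139.2),(249.7,240.8)),tri((301.9,136.4),(206.3,237.1)))
go((.501,-.114,.18),-.03)
E
```

```text
(array([ 0.36069566, -0.09221492,  0.11678222]), np.float64(0.006198720574087407)) (array([0.37299918, 0.05815947, 0.10527256]), np.float64(0.014202080370954167))
shift [ 0.4627 -0.4268  0.07  ] turn [-0.   -0.   14.65]
```

Call:
{"api": "apply_moves", "payload": {"moves": [[[0.4627,-0.4268,0.0],[0,0,14.65],-0.06],[[0.4627,-0.4268,0.0],[0,0,14.65],-0.06],[[0.4627,-0.4268,0.0],[0,0,14.65],-0.06],[[0.4627,-0.4268,0.0],[0,0,14.65],-0.06],[[0.4627,-0.4268,0.0],[0,0,14.65],-0.06],[[0.4627,-0.4268,0.0],[0,0,14.65],-0.06],[[0.4627,-0.4268,0.0],[0,0,14.65],-0.06],[[0.4627,-0.4268,0.0],[0,0,14.65],-0.06],[[0.4627,-0.4268,0.0],[0,0,14.65],-0.06],[[0.4627,-0.4268,0.0],[0,0,14.65],-0.06],[[0.4627,-0.4268,0.0],[0,0,14.65],-0.06],[[0.4627,-0.4268,0.0],[0,0,14.65],-0.06]], "force": 20}}

```text
t: 2.4
position: [0.4286, -0.219, 0.2504]
ee_rot: [3.141, -0.001, -0.03]
force: [1.2, -1.0, -0.0]
finger_gap: 0.0402
finger_force: 0.0
```

```bash
python3 - <<'E'
from h import *
go((.501,-.114,.15),-.03)
E
```

```text
shift [ 0.0691 -0.1072  0.1004] turn [ 0.04 -0.05 -0.01]
```

Call:
{"api": "apply_moves", "payload": {"moves": [[[0.069,-0.107,0.03],[0,0,0],-0.06],[[0.069,-0.107,0.05],[0,0,0],-0.06],[[0.069,-0.107,0.1],[0,0,0],-0.06],[[0.069,-0.107,0.1],[0,0,0],-0.06],[[0.069,-0.107,0.1],[0,0,0],-0.06],[[0.069,-0.107,0.1],[0,0,0],-0.06],[[0.069,-0.107,0.1],[0,0,0],-0.06],[[0.069,-0.107,0.1],[0,0,0],-0.06]]}}

```text
t: 3.07
position: [0.501, -0.1174, 0.1523]
ee_rot: [3.14, -0.004, -0.031]
force: [-0.8, 0.1, -0.7]
finger_gap: 0.0403
finger_force: 0.0
```

```bash
python3 - <<'E'
from h import *
go((.501,-.114,.076),-.03)
f=arm.grab_frame('scene')[110:240,215:345]; g=arm.grab_frame('top')[150:280,190:320]
save('c3.png',np.hstack([cv2.resize(f,(400,400),interpolation=2),cv2.resize(g,(400,400),interpolation=2)]))
E
```

```text
shift [-0.0004 -0.0036  0.0763] turn [ 0.11 -0.21 -0.06]
```

View pics/c3.png

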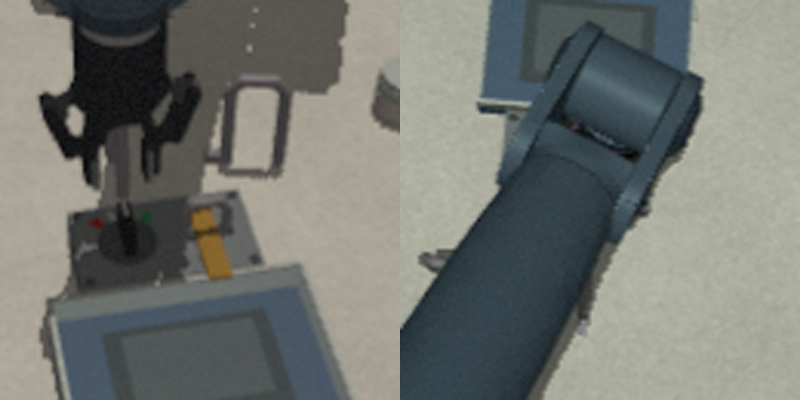

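The fingers (left half, about (90,170) and (150,165)) straddle the bar at (125,225), and the standing U is clear of them. Next I descend.

Call:
{"api": "apply_moves", "payload": {"moves": [[[0,0,0.035],[0,0,0],-0.06],[[0,0,0.055],[0,0,0],-0.06],[[0,0,0.074],[0,0,0],-0.06],[[0,0,0.074],[0,0,0],-0.06],[[0,0,0.074],[0,0,0],-0.06]]}}

```text
t: 3.58
position: [0.4999, -0.1166, 0.0765]
ee_rot: [-3.142, 0.0, -0.031]
force: [0.3, -0.7, 0.2]
finger_gap: 0.0403
finger_force: 0.0
```

```bash
python3 - <<'E'
from h import *
go((.501,-.114,.076),-.03)
E
```

```text
shift [ 0.001  -0.0026  0.0005] turn [-0.    0.01 -0.06]
```

Call:
{"api": "apply_moves", "payload": {"moves": [[[0.001,-0.0025,0],[0,0,0],-1],[[0.001,-0.0025,0],[0,0,0],-1],[[0.001,-0.0025,0],[0,0,0],-1],[[0.001,-0.0025,0],[0,0,0],-1],[[0.001,-0.0025,0],[0,0,0],-1],[[0.001,-0.0025,0],[0,0,0],-1],[[0.001,-0.0025,0],[0,0,0],-1]], "force": 30}}

```text
t: 4.17
position: [0.5024, -0.1125, 0.0782]
ee_rot: [-3.14, -0.003, -0.03]
force: [-0.5, 8.2, 6.2]
finger_gap: 0.0115
finger_force: 33.0
```

```bash
python3 - <<'E'
from h import *
s=arm.get_state();print(s['position'],s['ee_rot'],s['force'],s['torque'])
E
```

```text
[ 0.50235385 -0.11250329  0.07818925] [-3.13995828e+00 -2.76684374e-03 -3.00623399e-02] [-0.46974615  8.24370172  6.16134738] [1.07268108 0.07787811 0.02687649]
```

Call:
{"api": "apply_moves", "payload": {"moves": [[[0,-0.0015,-0.0015],[0,0,-4],-1],[[0,-0.0015,-0.0015],[0,0,-9],-1],[[0,-0.0015,-0.0015],[0,0,-14],-1],[[0,-0.0015,-0.0015],[0,0,-19],-1],[[0,-0.0015,-0.0015],[0,0,-24],-1],[[0,-0.0015,-0.0015],[0,0,-29],-1],[[0,-0.0015,-0.0015],[0,0,-34],-1],[[0,-0.0015,-0.0015],[0,0,-37.5],-1],[[0,-0.0015,-0.0015],[0,0,-37.5],-1],[[0,-0.0015,-0.0015],[0,0,-37.5],-1],[[0,-0.0015,-0.0015],[0,0,-37.5],-1],[[0,-0.0015,-0.0015],[0,0,-37.5],-1]]}}

```text
t: 5.17
position: [0.5018, -0.1107, 0.0783]
ee_rot: [-3.141, -0.003, 0.624]
force: [2.9, 6.5, -3.2]
finger_gap: 0.0114
finger_force: 32.1
```

```bash
python3 - <<'E'
from h import *
s=arm.get_state();print(s['position'],s['ee_rot'],s['force'],s['torque'])
f=arm.grab_frame('scene')[130:230,215:345]
save('c4.png',cv2.resize(f,(780,600),interpolation=2))
E
```

```text
[ 0.50181585 -0.11073612  0.07825698] [-3.14118194e+00 -3.07166502e-03  6.24144414e-01] [ 2.919949    6.54304879 -3.20865541] [ 0.93938717 -0.42405327  0.001964  ]
```

View pics/c4.png

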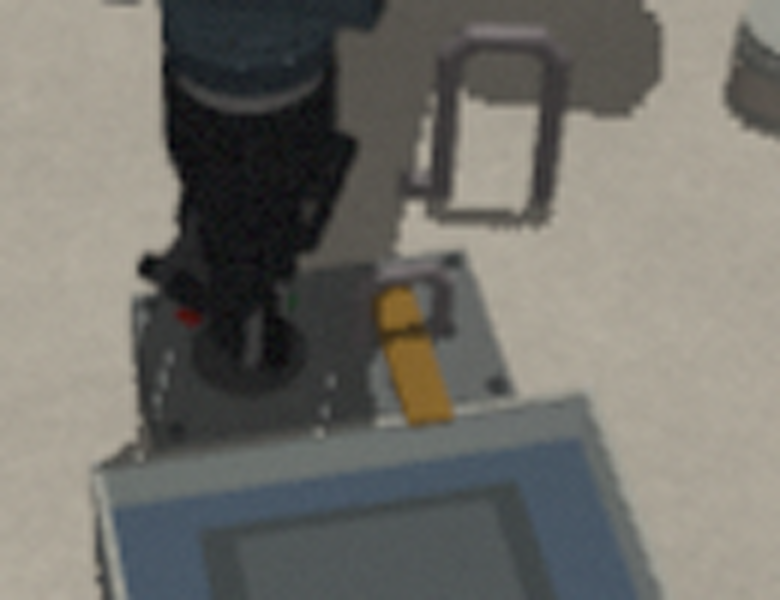

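The gripper has turned the bar toward the red mark at (187,317). Lock-frame angle is about 0.685 with z torque near 0, so it sits in the notch, and the shackle is still seated. Turning back to green.

Call:
{"api": "apply_moves", "payload": {"moves": [[[0.0006,-0.0008,0],[0,0,5],-1],[[0.0006,-0.0008,0],[0,0,11],-1],[[0.0006,-0.0008,0],[0,0,17],-1],[[0.0006,-0.0008,0],[0,0,23],-1],[[0.0006,-0.0008,0],[0,0,29],-1],[[0.0006,-0.0008,0],[0,0,35],-1],[[0.0006,-0.0008,0],[0,0,41],-1],[[0.0006,-0.0008,0],[0,0,47],-1],[[0.0006,-0.0008,0],[0,0,53],-1],[[0.0006,-0.0008,0],[0,0,59],-1],[[0.0006,-0.0008,0],[0,0,65],-1],[[0.0006,-0.0008,0],[0,0,71],-1]]}}

```text
t: 6.22
position: [0.5018, -0.1135, 0.0783]
ee_rot: [3.138, -0.006, -0.618]
force: [-0.4, -12.0, -7.6]
finger_gap: 0.0114
finger_force: 31.4
```

Call:
{"api": "apply_moves", "payload": {"moves": [[[0,0,0],[0,0,4],-1],[[0,0,0],[0,0,7],-1],[[0,0,0],[0,0,7],-1],[[0,0,0],[0,0,7],-1],[[0,0,0],[0,0,7],-1]]}}

```text
t: 6.63
position: [0.5016, -0.1138, 0.0783]
ee_rot: [3.138, -0.006, -0.736]
force: [-0.8, -12.6, -7.7]
finger_gap: 0.0113
finger_force: 31.4
```

```bash
python3 - <<'E'
from h import *
s=arm.get_state();print(s['position'],s['ee_rot'],s['force'],s['torque'])
E
```

```text
[ 0.50164144 -0.1137989   0.07831188] [ 3.13827239 -0.00565943 -0.73589588] [ -0.82885866 -12.63515254  -7.71299094] [-1.90052134 -0.01056228 -0.00932585]
```

Call:
{"api": "apply_moves", "payload": {"moves": [[[0,0,0],[0,0,0],-0.06],[[0,0,0],[0,0,0],-0.06],[[0,0,0],[0,0,0],-0.06],[[0,0,0],[0,0,0],-0.06],[[0,0,-0.01],[0,0,0],-0.06],[[0,0,-0.03],[0,0,0],-0.06],[[0,0,-0.06],[0,0,0],-0.06],[[0,0,-0.08],[0,0,0],-0.06],[[0,0,-0.08],[0,0,0],-0.06],[[0,0,-0.08],[0,0,0],-0.06]]}}

```text
t: 7.47
position: [0.5021, -0.1112, 0.1595]
ee_rot: [-3.14, -0.004, -0.736]
force: [0.0, 0.5, -0.9]
finger_gap: 0.0402
finger_force: 0.0
```

```bash
python3 - <<'E'
from h import *
go((.506,-.0385,.16),1.51)
E
```

```text
shift [-0.046  -0.0565 -0.0006] turn [   0.2    -0.19 -128.71]
```

Call:
{"api": "apply_moves", "payload": {"moves": [[[-0.046,-0.0565,0],[0,0,-128.7],0.1],[[-0.046,-0.0565,0],[0,0,-128.7],0.1],[[-0.046,-0.0565,0],[0,0,-128.7],0.1],[[-0.046,-0.0565,0],[0,0,-128.7],0.1],[[-0.046,-0.0565,0],[0,0,-128.7],0.1],[[-0.046,-0.0565,0],[0,0,-128.7],0.1],[[-0.046,-0.0565,0],[0,0,-128.7],0.1],[[-0.046,-0.0565,0],[0,0,-128.7],0.1],[[-0.046,-0.0565,0],[0,0,-128.7],0.1],[[-0.046,-0.0565,0],[0,0,-128.7],0.1],[[-0.046,-0.0565,0],[0,0,-128.7],0.1],[[-0.046,-0.0565,0],[0,0,-128.7],0.1]]}}

```text
t: 8.47
position: [0.5039, -0.0378, 0.1559]
ee_rot: [-3.139, 0.002, 0.77]
force: [-0.1, 0.1, 0.4]
finger_gap: 0.0472
finger_force: 0.0
```

Call:
{"api": "apply_moves", "payload": {"moves": [[[0,0,0],[0,0,-43],0.1],[[0,0,0],[0,0,-43],0.1],[[0,0,0],[0,0,-43],0.1],[[0,0,0],[0,0,-43],0.1],[[0,0,0],[0,0,-43],0.1],[[0,0,0],[0,0,-43],0.1],[[0,0,0],[0,0,-43],0.1],[[0,0,0],[0,0,-43],0.1],[[0,0,0],[0,0,-43],0.1]]}}

```text
t: 9.22
position: [0.5045, -0.038, 0.1568]
ee_rot: [-3.14, -0.0, 1.511]
force: [-0.4, -0.5, -0.6]
finger_gap: 0.0468
finger_force: 0.0
```

```bash
python3 - <<'E'
from h import *
go((.506,-.0385,.09),1.51)
f=arm.grab_frame('scene')[110:210,215:345]
print(arm.place_of('scene','shackle_grip'),arm.place_of('scene','dial_grip'))
save('c5.png',cv2.resize(f,(780,600),interpolation=2))
E
```

```text
shift [-0.0004  0.0016  0.0668] turn [-0.08 -0.02  0.07]
[{'location': [251.3, 137.8], 'confidence': 0.79}, {'location': [298.5, 135.5], 'confidence': 0.72}, {'location': [280.6, 170.7], 'confidence': 0.47}] [{'location': [255.1, 182.9], 'confidence': 0.96}]
```

View pics/c5.png

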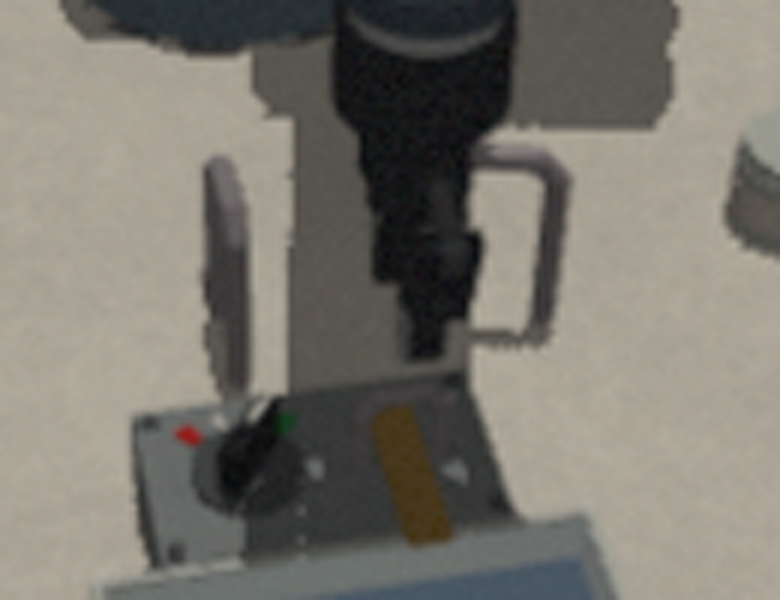

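The dial bar points at the green mark (285,420). The gripper is lined up over the seated shackle at (405,405). Descending.

Call:
{"api": "apply_moves", "payload": {"moves": [[[-0.0005,0.0015,0.03],[0,0,0],0.1],[[-0.0005,0.0015,0.05],[0,0,0],0.1],[[-0.0005,0.0015,0.067],[0,0,0],0.1],[[-0.0005,0.0015,0.067],[0,0,0],0.1],[[-0.0005,0.0015,0.067],[0,0,0],0.1]]}}

```text
t: 9.78
position: [0.5059, -0.0386, 0.0899]
ee_rot: [-3.14, -0.001, 1.513]
force: [-0.9, -0.8, -0.0]
finger_gap: 0.047
finger_force: 0.0
```

Call:
{"api": "apply_moves", "payload": {"moves": [[[0,0,0],[0,0,0],-0.5],[[0,0,0],[0,0,0],-0.7],[[0,0,0],[0,0,0],-1],[[0,0,0],[0,0,0],-1],[[0,0,0],[0,0,0],-1],[[0,0,0],[0,0,0],-1]], "force": 25}}

```text
t: 10.28
position: [0.5075, -0.0391, 0.0918]
ee_rot: [3.139, 0.001, 1.514]
force: [-0.7, 0.5, 6.4]
finger_gap: 0.0089
finger_force: 24.6
```

```bash
python3 - <<'E'
from h import *
s=arm.get_state();print(s['position'],s['ee_rot'],s['force'],s['torque'],s['finger_gap'])
E
```

```text
[ 0.50754687 -0.03905899  0.09184118] [3.13904437e+00 5.15486217e-04 1.51364886e+00] [-0.65280744  0.45519885  6.43254115] [ 0.0588644   0.08716098 -0.03652263] 0.00887990653140889
```

Call:
{"api": "apply_moves", "payload": {"moves": [[[0,0,-0.002],[0,0,0],-1],[[0,0,-0.004],[0,0,0],-1],[[0,0,-0.007],[0,0,0],-1],[[0,0,-0.01],[0,0,0],-1]], "force": 40}}

```text
t: 10.62
position: [0.506, -0.0387, 0.1003]
ee_rot: [-3.141, -0.0, 1.514]
force: [-0.1, 0.7, -0.9]
finger_gap: 0.0085
finger_force: 38.9
```

It moves freely, so I keep going straight up.

Call:
{"api": "apply_moves", "payload": {"moves": [[[0,0,-0.008],[0,0,0],-1],[[0,0,-0.016],[0,0,0],-1],[[0,0,-0.024],[0,0,0],-1],[[0,0,-0.032],[0,0,0],-1],[[0,0,-0.04],[0,0,0],-1],[[0,0,-0.05],[0,0,0],-1],[[0,0,-0.06],[0,0,0],-1],[[0,0,-0.075],[0,0,0],-1],[[0,0,-0.09],[0,0,0],-1],[[0,0,-0.09],[0,0,0],-1],[[0,0,-0.09],[0,0,0],-1]]}}

```text
t: 11.53
position: [0.5071, -0.039, 0.1916]
ee_rot: [3.139, 0.001, 1.514]
force: [-0.8, 0.8, -1.7]
finger_gap: 0.0086
finger_force: 39.0
```

```bash
python3 - <<'E'
from h import *
s=arm.get_state();print(s['force'],s['finger_gap'],s['finger_force'])
arm.grab_frame('scene');print(arm.place_of('scene','shackle'),arm.place_of('scene','dial_grip'))
go((.484,.297,.19),1.51)
E
```

```text
[-0.81780002  0.80177119 -1.71843221] 0.008567450153231295 39.035572819411755
[{'location': [253.2, 167.1], 'confidence': 0.61}, {'location': [298.4, 162.5], 'confidence': 0.52}, {'location': [278.8, 169.8], 'confidence': 0.48}] [{'location': [254.4, 181.6], 'confidence': 0.74}]
shift [ 3.338e-01 -4.090e-02 -3.000e-04] turn [-0.11 -0.03  0.21]
```

Call:
{"api": "apply_moves", "payload": {"moves": [[[0.015,-0.002,0],[0,0,0],-1],[[0.04,-0.005,0],[0,0,0],-1],[[0.07,-0.009,0],[0,0,0],-1],[[0.1,-0.012,0],[0,0,0],-1],[[0.13,-0.016,0],[0,0,0],-1],[[0.16,-0.02,0],[0,0,0],-1],[[0.19,-0.023,0],[0,0,0],-1],[[0.22,-0.027,0],[0,0,0],-1],[[0.25,-0.031,0],[0,0,0],-1],[[0.28,-0.034,0],[0,0,0],-1],[[0.305,-0.037,0.002],[0,0,0],-1],[[0.322,-0.039,0.003],[0,0,0],-1]]}}

```text
t: 12.68
position: [0.4848, 0.2869, 0.1861]
ee_rot: [-3.139, 0.0, 1.515]
force: [0.6, 0.7, -1.6]
finger_gap: 0.0089
finger_force: 39.0
```

Call:
{"api": "apply_moves", "payload": {"moves": [[[0.009,-0.001,0.001],[0,0,0],-1],[[0.012,-0.002,0.002],[0,0,0],-1],[[0.012,-0.002,0.002],[0,0,0],-1],[[0.012,-0.002,0.002],[0,0,0],-1],[[0.012,-0.002,0.002],[0,0,0],-1],[[0.012,-0.002,0.002],[0,0,0],-1]]}}

```text
t: 13.18
position: [0.4849, 0.2961, 0.1856]
ee_rot: [3.141, 0.0, 1.512]
force: [-0.8, -0.1, -1.2]
finger_gap: 0.0083
finger_force: 39.0
```

```bash
python3 - <<'E'
from h import *
f=arm.grab_frame('scene'); print(arm.place_of('scene','shackle'))
s=arm.get_state();print(s['position'],np.abs(s['joint_vel']).max())
print(proj('scene',s['position']-np.array([0,0,.08])))
save('c6.png',cv2.resize(f[90:240,230:430],(800,600),interpolation=2))
E
```

```text
[{'location': [295.0, 158.8], 'confidence': 0.8}, {'location': [385.8, 145.7], 'confidence': 0.71}, {'location': [254.6, 170.8], 'confidence': 0.57}, {'location': [256.6, 181.3], 'confidence': 0.5}]
[0.48485312 0.29636976 0.18564361] 0.005231648050374415
[386.83673863 147.05625435]
```

View pics/c6.png

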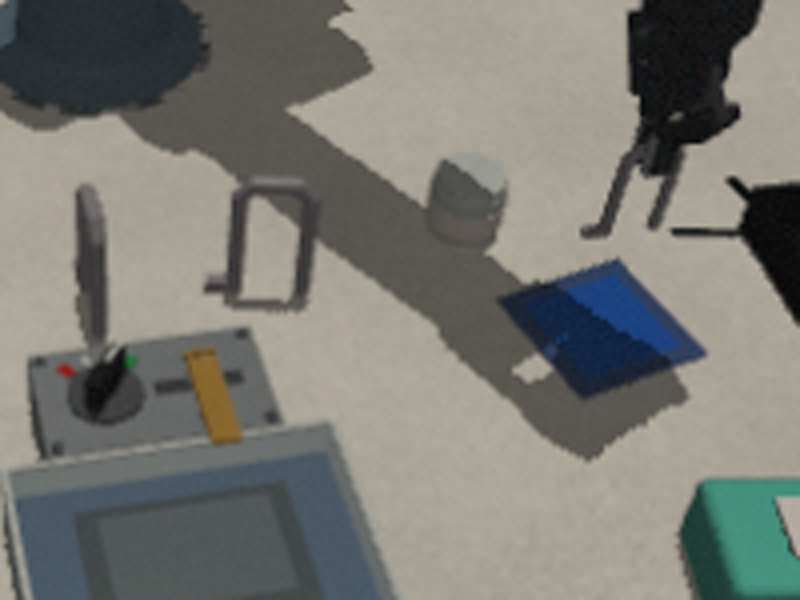

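The shackle is held upright with its feet near (590,230) and (655,225). The detected origin at (386,146) matches the projected (387,147). The dial is on green, the lock is empty and everything else is in place.

```bash
python3 -c "
from cell import arm
print(arm.close_job())"
```

```text
the job is handed in; nothing more can be done
None
```

The dial was turned to red and then back to green. The shackle was drawn straight up out of the lock and is held upright and at rest over the middle of the mat, feet about 10 cm up. The job is handed in; no verdict was returned.

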